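# Vent the glaze pressure pot and take off its filler cap

## Task

The glaze spray pot on the bench has to be refilled: first lift the red vent tab on its black filler cap fully upright to let the pressure off, then unscrew the cap anticlockwise until it comes free, lift it straight off and set it down gently, seal side down, in the off-white bowl. Feel for how far the cap has to turn and do not wrench it, for its lugs and the neck are thin; leave everything else on the bench where it is.

Things in the scene. Friction and masses are not known exactly. Their poses are not given: they have to be found in the camera images.
- cap_centre (a point): Centre of the black ribbed filler cap on the steel pressure pot (57 mm across the skirt, 26 mm tall), on its axis, 13 mm below its flat top. z axis: the cap's axis, up; x axis: along the folded red tab, from the hinge to its free end. Turned anticlockwise from above it resists with about 0.1 N m, rises some 3 mm and comes free after 0.35 to 1.2 rad, depending on how far it was done up.
- tab_hinge (a point): Where the red tab's hinge axis crosses the cap's axis, 18 mm above the cap's centre point. Four lugs under the skirt sit below ramped ridges of the neck, pushed up by a sprung seal (10 N). The cap lifts off only within the last 0.09 rad before a firm stop; turned less, the lugs still hold. The place is hidden and differs: feel for it. It has 1 mm of play sideways; strain it with less than 15 N.
- tab_end (a point): Grip point near the free end of the red vent tab, a straight bar 18 mm wide and 8 mm thick: mid-section, 55 mm from the hinge axis, 9 mm short of its end. Folded, the tab lies level and its last 35 mm stand out past the skirt with 25 mm free below. Raised, it stands over the cap's middle, 64 mm tall above the hinge, and is the handle to turn and lift the cap by.
- tab (a joint): Angle of the red vent tab: 0 folded flat on the cap, 1.57 upright, stop at 1.62. The hinge is stiff (takes 2 to 3 N at the tab's end) and stays where it is left.
- pot: Small stainless pressure pot for glaze spraying, screwed to the bench: foot 113 mm and shell 100 mm across, a 79 mm collar 112 mm up, filler neck in the middle; origin at the centre of its underside. Two steel keeper posts on the collar, just outside the skirt, 42 mm apart, up to 37 mm from the axis and 150 mm up, stand either side of the folded tab and keep the cap from turning far until it is raised.
- cap: The same filler cap, origin on its axis at the lower edge of the skirt (115 mm above the bench when screwed on), axes as its centre point. It weighs about 0.12 kg with its tab.
- bowl: Thick off-white bowl for the wet cap, loose, 138 mm across the rim and 52 mm tall, flat floor about 66 mm across, 8 mm above the bench; origin at the centre of its underside.
- slip_tub: Plastic tub with a pink lid, 114 mm across, 98 mm tall; origin at the centre of its underside. A bystander.
- fish_h: White bisque fish lying, 66 x 133 x 90 mm; origin at the centre of its underside. A bystander.
- brush_pot: Glass with paint brushes, 69 mm across, 204 mm tall; origin at the centre of its underside. A bystander.
- enamel_cup: White cup, 66 mm across, 59 mm tall; origin at the centre of its underside. A bystander.
Things that resemble listed ones, but are neither listed nor needed, are in the scene too. Leave any blue look-alike of the cap alone.

How it is judged:
By the outcome, as a careful person would: the job done as asked, in the order asked, and still so for the second after the job is handed in, with the robot touching nothing.
It also fails if it takes over 70 s, if anything falls off the work surface, if the arm or the gripper's body presses on something with over 40 N, if the wrist force passes 120 N, or if a joint passes its speed limit or range.

## Robot

A 6-joint arm with a two-finger parallel gripper is mounted at the origin on the work surface; the furniture and walls round the work are solid. World frame = base frame: x ahead of the robot, y to its left, z up, the work surface at z = 0. Lengths are in m, angles in degrees, forces in N, time in s.
With the tool pointing down it reaches from about 0.25 to 0.725 m from the base axis. Payload 9.7 kg.
Tool frame: the origin (TCP) lies on the centre line of the jaws, within the pads' length; the fingertips stand 14 mm ahead of it and the grasp point (between the pads) lies 5 mm behind it; z points along the fingers, y is the line along which they close (so a half turn about z gives the same grasp; the last joint's range is limited). The gripper opens to 85 mm and grips with 20 to 120 N. Pads are 22 mm wide; open, the fingers measure 114 mm over their backs; the gripper's body (76 mm by 85 mm) begins 54 mm behind the grasp point. The pads swing forward as they close: fully open they stand 13 mm farther back than shut.
Start: joints at [65.776, 4.979, 10.078, 95.1, 0, 90], TCP at [0.226, 0.502, 0.219] pointing down, gripper open.
Joint ranges: [-179.16, 179.16], [-48.56, 103.87], [-65.8, 70.77], [-126.05, 130.52], [-82.76, 87.17], [-180, 180]. Speed limits (degrees/s): [127.2, 127.2, 147.25, 180, 180, 180].

## Interface

Orientations are given as [roll, pitch, yaw] about the fixed x, y, z axes, in that order (R = Rz(yaw) Ry(pitch) Rx(roll)).
In Python, from workcell import bot, camera, get_calibration, ticket gives the robot as it stands. The module is installed in compiled form; this text tells all that it offers.
- The arm moves only by the tool send_rows, never from a script. Its arguments are lists of equal length, an entry for each row: "linear": the shift along the tool's x, y, z in m, a list of three; "twist": the turn, a rotation vector about the tool's x, y, z in units of 10 degrees (1.0 is 10 degrees), a list of three; "gripper": the opening in per cent of the stroke, from 0 (shut) to 100 (fully open). In form: {"linear": [[x, y, z], ...], "twist": [[wx, wy, wz], ...], "gripper": [gripper, ...]}. A call has 1 to 8 rows; each row shifts and turns the commanded pose from where the row before left it, along the tool's axes as they then stand; what a row does not reach is not made up. A row lasts 1/8 s, in which the tool goes at most 62.5 mm and 10.7 degrees, less where a joint would pass 70% of its speed; a pose out of reach is approached as far as the arm can. A call with a gripper value outside its range is refused whole. The fingers move at their own pace and stop on an object; "grip_force" is the grip in N (left out, the last holds). Time passes only in rows, so rows that do not move let the fingers close. It gives the time, the measured TCP pose, the force, the opening and the grip force at its end, in the units of the state.
- bot.get_obs(): the state, without advancing time (a new reading comes with each control period).
- camera(name): name is "side" or "top" or "wrist"; returns the picture (480x640x3 uint8, red, green, blue); there is no depth.
- get_calibration(name): a dict with "fx", "fy", "cx", "cy" (pixels), "origin" and "orientation" of the camera in the world; the wrist camera has in their place "hand_eye" (4x4, takes a point from camera to tool coordinates, whose origin is the TCP and whose axes are the flange's). Camera axes: x right, y down, z forward; pixel columns grow to the right and rows downward; lengths in m; the calibration is good to about 2 mm. The wrist camera is an equidistant fisheye: a pixel r from the principal point sees the ray r / f radians off the axis. A picture is of the moment at which its call begins: read the wrist's pose just before it. get_calibration takes no time and is no camera call.
- ticket.job_done(): hands the job in; it is judged then, once.
The state is a dict: "time": time; "q": joint angles; "qd": joint speeds; "joint_efforts": joint torques, N m; "ee_pos": TCP position; "tcp_rot": TCP orientation; "wrist_force": force on the tool from outside, world axes, zero at the start; "torque": the same for the moment, N m; "opening": finger opening in m; "grasp_force": force on a finger pad.
Only numpy, scipy, OpenCV 4.12 (cv2) and the standard library are available. Lean on these libraries where they do the work, as an engineer would, in place of code of your own. Each camera call takes 0.05 s, during which the arm holds its last target. There are 200 camera calls.

## Working session

There is one attempt and no reset: what is moved stays moved. The work goes in short steps, Python scripts to look and compute and a tool call to move; the robot and the scene stay as the last step left them, time stands still between calls to the robot, and variables do not carry over. Pictures are saved under pics/ and viewed, at most 10 in all, crops included, and the job is handed in when it is done.

Besides the shell and the picture viewer there is one more tool, called after "Call:" as name(argument=value, ...), one argument or row to a line, values as JSON. send_rows: Moves the arm, as the interface text tells. Its arguments: {"type":"object","properties":{"linear":{"type":"array"},"twist":{"type":"array"},"gripper":{"type":"array"},"grip_force":{"type":"number"}},"required":["linear","twist","gripper"]}

```bash
mkdir -p pics; python3 - <<'E'
from workcell import bot,camera,get_calibration
import cv2
print(bot.get_obs())
for n in("side","top","wrist"):
    cv2.imwrite(f"pics/{n}0.png",camera(n)[:,:,::-1]); print(n,get_calibration(n))
E
```

```text
{'time': 0.0, 'q': array([ 6.57742550e+01,  5.01297841e+00,  1.00350533e+01,  9.51009792e+01,
       -2.39121127e-03,  8.99989350e+01]), 'qd': array([ 0.03874184, -0.03846546,  0.05625859, -0.02904632,  0.05502535,
        0.02374153]), 'joint_efforts': array([-1.87658741e-03, -5.20385563e+01,  4.64807546e+01,  1.57444639e-02,
       -1.74616929e-05, -2.83339624e-06]), 'ee_pos': array([0.22559157, 0.50133119, 0.21867044]), 'tcp_rot': array([-1.79921096e+02,  2.38974232e-03,  1.55775323e+02]), 'wrist_force': array([ 0.81738914, -0.53910751,  0.3417923 ]), 'torque': array([ 0.03106555, -0.00767009,  0.00204277]), 'grasp_force': 0.0, 'opening': 0.08534314598295836}
side {'fx': 602.7062473367204, 'fy': 602.7062473367204, 'cx': 306.1286435298027, 'cy': 258.42976927119537, 'origin': array([0.52679591, 0.92394791, 1.4374272 ]), 'orientation': array([-143.66288693,    0.98196496,  173.50177416])}
top {'fx': 517.9077281051129, 'fy': 517.9077281051129, 'cx': 315.3809318812473, 'cy': 242.98027958774526, 'origin': array([ 0.29685184, -0.0605536 ,  1.28337841]), 'orientation': array([-172.82539062,    0.21350717,  -88.91487973])}
wrist {'fx': 371.64829954431775, 'fy': 371.64829954431775, 'cx': 317.8247991592572, 'cy': 238.62641685183212, 'hand_eye': array([[ 4.42169245e-04, -9.57972805e-01, -2.86858691e-01,
         7.39406895e-02],
       [ 9.99999443e-01,  1.48729680e-04,  1.04473045e-03,
         1.90192794e-04],
       [-9.58158958e-04, -2.86858994e-01,  9.57972338e-01,
        -1.53014172e-01],
       [ 0.00000000e+00,  0.00000000e+00,  0.00000000e+00,
         1.00000000e+00]])}
```

View pics/side0.png

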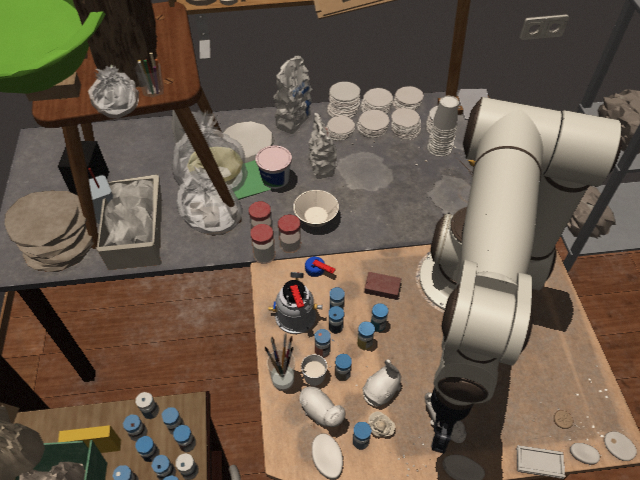

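View pics/top0.png

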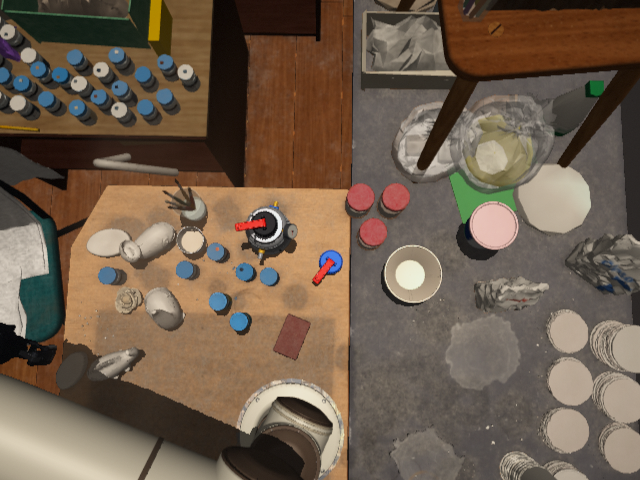

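Candidates for the cap: the black cap with a red tab on the steel pot, top (265,226) and side (295,290); the blue look-alike, top (330,262) and side (315,267); red-lidded jars around top (360,198). The steel pot's black cap fits the description. Bowl candidates: the off-white bowl, top (412,274) and side (316,210); the enamel cup at top (192,241) is too small. A close crop will check this.

```bash
python3 - <<'E'
import cv2,numpy as np
a=cv2.imread("pics/top0.png")[180:310,220:350];b=cv2.imread("pics/side0.png")[230:360,250:380]
c=cv2.imread("pics/top0.png")[230:320,370:460]; d=cv2.imread("pics/side0.png")[175:265,270:360]
r=lambda i,s:cv2.resize(i,(s,s),interpolation=cv2.INTER_CUBIC)
cv2.imwrite("pics/crop.png",np.vstack([np.hstack([r(a,400),r(b,400)]),np.hstack([r(c,200),r(d,200),np.zeros((200,400,3),np.uint8)])]))
E
```

```text
(no output)
```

View pics/crop.png

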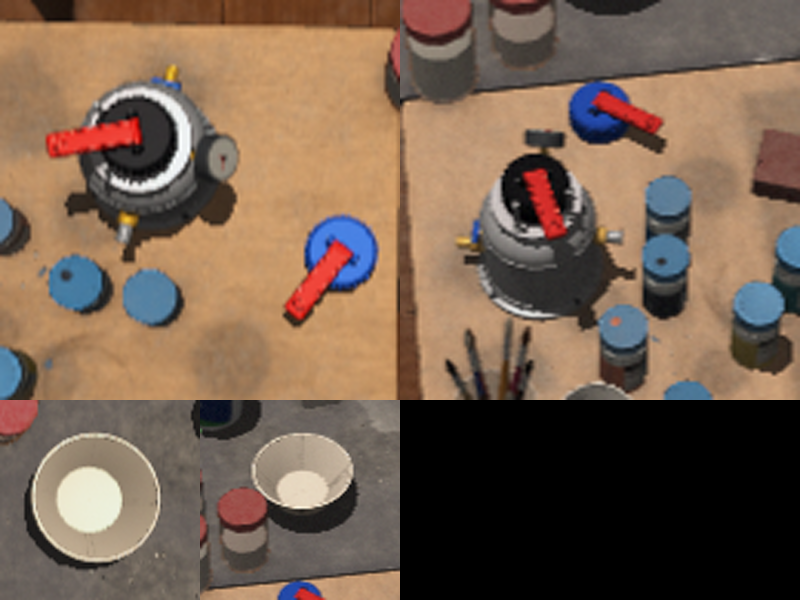

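The crop confirms the black cap on the steel pot with its red tab (hinge at crop (140,130), free end (50,143)), and the off-white bowl on the grey table. The blue one is the look-alike, so it stays. Now to measure positions.

```bash
cat > h.py <<'E'
import numpy as np
from scipy.spatial.transform import Rotation as R
from workcell import bot,camera,get_calibration
def ray(n,p,obs=None):
    c=get_calibration(n)
    d=np.array([(p[0]-c['cx'])/c['fx'],(p[1]-c['cy'])/c['fy'],1])
    if n=='wrist':
        r=np.hypot(d[0],d[1]); d=np.array([*(d[:2]/max(r,1e-9)*np.sin(r)),np.cos(r)])
        H=c['hand_eye'];T=R.from_euler('xyz',obs['tcp_rot'],degrees=True).as_matrix()
        return obs['ee_pos']+T@H[:3,3], T@H[:3,:3]@d
    return c['origin'],R.from_euler('xyz',c['orientation'],degrees=True).as_matrix()@d
def atz(r,z): return r[0]+r[1]*(z-r[0][2])/r[1][2]
def tri(*rs):
    A=0;b=0
    for o,d in rs:
        d=d/np.linalg.norm(d);P=np.eye(3)-np.outer(d,d);A=A+P;b=b+P@o
    return np.linalg.solve(A,b)
E
python3 - <<'E'
from h import *
np.set_printoptions(precision=4,suppress=True)
for n,t,s,z in(("tabend",(236.2,226.5),(300.4,305.4),.15),("hingeend",(265.5,222.2),(294.5,286.2),.15),("rim",(413.6,274.1),(315.9,206.5),.052),("floor",(410.5,275),(315.9,215.5),.008)):
    a,b=ray("top",t),ray("side",s); print(n,atz(a,z),atz(b,z),tri(a,b))
E
```

```text
tabend [0.473  0.1225 0.15  ] [0.4723 0.1239 0.15  ] [0.4727 0.1228 0.1485]
hingeend [0.4838 0.0579 0.15  ] [0.4812 0.0645 0.15  ] [0.4829 0.0591 0.1429]
rim [ 0.3815 -0.2878  0.052 ] [ 0.3833 -0.2828  0.052 ] [ 0.3823 -0.2893  0.0444]
floor [ 0.3822 -0.2883  0.008 ] [ 0.3833 -0.2843  0.008 ] [ 0.3826 -0.2894  0.002 ]
```

View pics/wrist0.png

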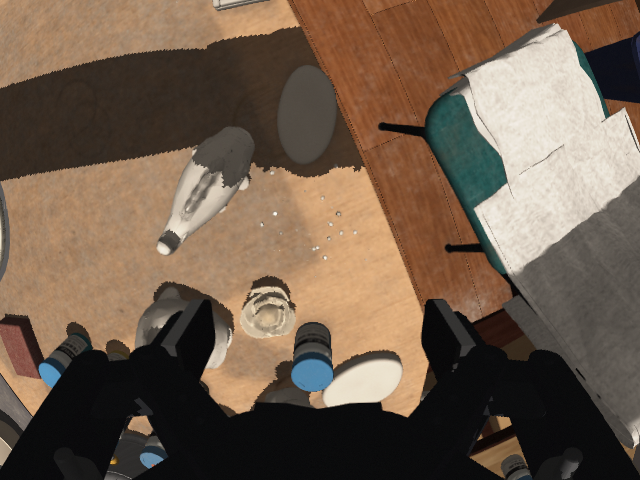

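The wrist view shows fish and jars on the bench and nothing yet of the pot. Next I'll hover over the tab for a close measurement.

```bash
cat >> h.py <<'E'
def plan(p,eul,n,start=None):
    if start is None:
        o=bot.get_obs();p0,R0=o['ee_pos'],R.from_euler('xyz',o['tcp_rot'],degrees=True)
    else: p0,R0=np.array(start[0]),R.from_euler('xyz',start[1],degrees=True)
    Rt=R.from_euler('xyz',eul,degrees=True)
    rv=(R0.inv()*Rt).as_rotvec()/n; st=(np.array(p)-p0)/n; Q=R0
    for i in range(n):
        print(np.round(Q.inv().apply(st),4).tolist(),np.round(np.degrees(rv)/10,3).tolist()); Q=Q*R.from_rotvec(rv)
E
python3 - <<'E'
from h import *
print(atz(ray("top",(188,205)),.1))
plan((.47,.10,.29),(180,0,98.6),8)
E
```

```text
[0.52927795 0.24467852 0.1       ]
[-0.0484, -0.0332, -0.0089] [-0.001, 0.0, 0.715]
[-0.0522, -0.0269, -0.0089] [-0.001, 0.0, 0.715]
[-0.0552, -0.0202, -0.0089] [-0.001, 0.0, 0.715]
[-0.0572, -0.0132, -0.0089] [-0.001, 0.0, 0.715]
[-0.0584, -0.006, -0.0089] [-0.001, 0.0, 0.715]
[-0.0587, 0.0013, -0.0089] [-0.001, 0.0, 0.715]
[-0.0581, 0.0086, -0.0089] [-0.001, 0.0, 0.715]
[-0.0566, 0.0158, -0.0089] [-0.001, 0.0, 0.715]
```

Call:
send_rows(
  linear=[
    [0,0,-0.03],
    [-0.0484,-0.0332,-0.006],
    [-0.0522,-0.0269,-0.006],
    [-0.0552,-0.0202,-0.006],
    [-0.0572,-0.0132,-0.006],
    [-0.0584,-0.006,-0.006],
    [-0.0587,0.0013,-0.006],
    [-0.0581,0.0086,-0.006],
  ],
  twist=[
    [0,0,0],
    [0,0,0.715],
    [0,0,0.715],
    [0,0,0.715],
    [0,0,0.715],
    [0,0,0.715],
    [0,0,0.715],
    [0,0,0.715],
  ],
  gripper=[60,60,60,60,60,60,60,60],
  grip_force=20,
)

```text
time: 1.15
ee_pos: [0.44, 0.1486, 0.2915]
tcp_rot: [180.0, -0.0, 105.5]
wrist_force: [0.4, 0.4, -0.2]
opening: 0.0515
grasp_force: 0.0
```

Call:
send_rows(
  linear=[
    [-0.0566,0.0158,0],
    [0,0,0],
    [0,0,0],
  ],
  twist=[
    [0,0,0.715],
    [0,0,0],
    [0,0,0],
  ],
  gripper=[60,60,60],
)

```text
time: 1.52
ee_pos: [0.4698, 0.1003, 0.2912]
tcp_rot: [-180.0, -0.0, 98.6]
wrist_force: [-0.5, 0.6, -0.2]
opening: 0.0514
grasp_force: 0.0
```

```bash
python3 - <<'E'
from h import *
import cv2,pickle
o=bot.get_obs(); im=camera("wrist")[:,:,::-1]
pickle.dump(o,open("o1.pkl","wb")); cv2.imwrite("pics/w1.png",im); print(o['ee_pos'],o['tcp_rot'],o['q'],o['wrist_force'])
cv2.imwrite("pics/w1c.png",cv2.resize(im[200:400,220:420],(600,600),interpolation=cv2.INTER_CUBIC))
E
```

```text
[0.46977367 0.10026326 0.29116377] [-1.79962210e+02 -1.47066583e-02  9.85747609e+01] [ 1.20373257e+01 -2.25471037e+00  1.08270420e+01  1.03118585e+02
  1.69621902e-02  9.34625545e+01] [-0.48134782  0.6130489  -0.16849222]
```

View pics/w1.png

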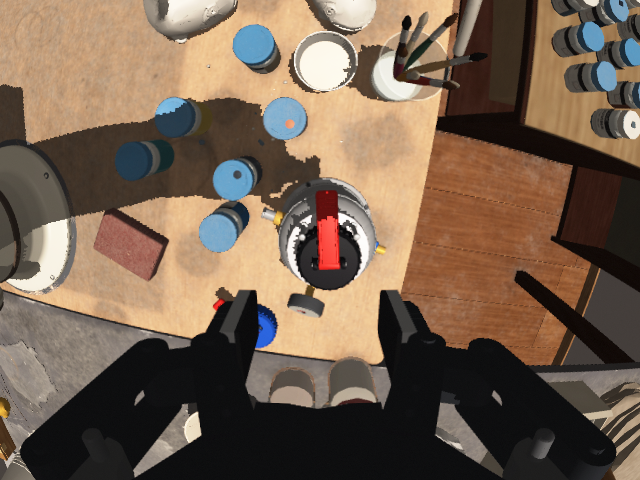

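The wrist view shows the pot with the tab from (328,192) to (329,270), the cap around (329,258), and the posts either side.

```bash
python3 - <<'E'
from h import *
import cv2,pickle
np.set_printoptions(precision=4,suppress=True)
o=pickle.load(open("o1.pkl","rb")); im=cv2.imread("pics/w1.png").astype(int)
m=((im[:,:,2]>60)&(im[:,:,1]<40)&(im[:,:,0]<40)).astype(np.uint8); m[290:]=0;m[:,:280]=0;m[:,380:]=0
n,l,s,c=cv2.connectedComponentsWithStats(m);k=1+np.argmax(s[1:,4]);ys,xs=np.nonzero(l==k)
P=np.array([atz(ray('wrist',(x,y),o),.150)[:2] for x,y in zip(xs,ys)])
r=cv2.minAreaRect((P*1000).astype(np.float32));print(s[k],r);print(cv2.boxPoints(r))
b=(im.max(2)<55).astype(np.uint8);b[:225]=0;b[292:]=0;b[:,:285]=0;b[:,375:]=0
cv2.imwrite("pics/w1d.png",cv2.resize(np.hstack([cv2.imread("pics/w1.png")[175:300,270:390],np.repeat((b*255)[175:300,270:390,None],3,2)]),(800,417),interpolation=cv2.INTER_NEAREST))
E
```

```text
[315 190  23  33 610] ((473.8094787597656, 114.35731506347656), (17.672693252563477, 26.390871047973633), 9.275191307067871)
[[462.9619 125.956 ]
 [467.2155  99.9102]
 [484.6571 102.7586]
 [480.4035 128.8044]]
```

View pics/w1d.png

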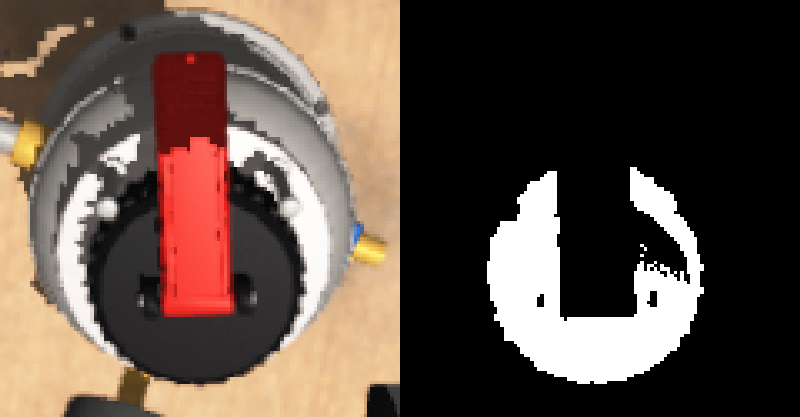

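The crop shows hinge lugs at crop (148,297) and (245,297), the tab's free end at (156–226,52), and posts at (108,208) and (291,207).

```bash
python3 - <<'E'
from h import *
import pickle
np.set_printoptions(precision=4,suppress=True)
o=pickle.load(open("o1.pkl","rb"))
f=lambda x,y,z:atz(ray('wrist',(270+x/3.333,175+y/3.333),o),z)[:2]
fl,fr=f(156,52,.15),f(226,52,.15);nl,nr=f(162,315,.15),f(235,315,.15)
h=(f(148,297,.146)+f(245,297,.146))/2
print("far",(fl+fr)/2,"near",(nl+nr)/2,"hinge",h)
t=(fl+fr)/2-(nl+nr)/2;print(np.degrees(np.arctan2(t[1],t[0])),np.linalg.norm(t),np.linalg.norm((fl+fr)/2-h))
t2=f(148,297,.146)-f(245,297,.146);print('hinge axis',np.degrees(np.arctan2(t2[1],t2[0])))
pl,pr=f(108,208,.15),f(291,207,.15);print("posts",pl,pr,(pl+pr)/2,np.degrees(np.arctan2(*(pl-pr)[::-1])))
import cv2
im=cv2.imread("pics/w1.png").max(2);b=np.zeros((480,640),np.uint8);b[245:292,285:375]=im[245:292,285:375]<55
c,_=cv2.findContours(b,cv2.RETR_EXTERNAL,cv2.CHAIN_APPROX_NONE);c=max(c,key=cv2.contourArea)[:,0]
P=np.array([atz(ray('wrist',p,o),.139)[:2] for p in c if p[1]>250 and not(316<p[0]<343 and p[1]<272)])
A=np.c_[2*P,np.ones(len(P))];s=np.linalg.lstsq(A,(P**2).sum(1),rcond=None)[0];print("circle",s[:2],np.sqrt(s[2]+s[:2]@s[:2]))
E
```

```text
far [0.4728 0.127 ] near [0.4853 0.0607] hinge [0.4844 0.064 ]
100.62299095547151 0.06751487547340715 0.064100407925311
hinge axis -171.48568854062
posts [0.4586 0.0854] [0.5035 0.0924] [0.481  0.0889] -171.07056187577373
circle [0.4832 0.0622] 0.0254243051493304
```

```bash
python3 - <<'E'
from h import *
plan((.4753,.1176,.195),(180,0,99),3)
print(); plan((.4753,.1176,.145),(180,0,99),3,((.4753,.1176,.195),(180,0,99)))
E
```

```text
[0.0052, 0.0027, 0.0321] [-0.001, -0.0, -0.012]
[0.0052, 0.0028, 0.0321] [-0.001, -0.0, -0.012]
[0.0052, 0.0028, 0.0321] [-0.001, -0.0, -0.012]

[0.0, -0.0, 0.0167] [0.0, 0.0, 0.0]
[0.0, -0.0, 0.0167] [0.0, 0.0, 0.0]
[0.0, -0.0, 0.0167] [0.0, 0.0, 0.0]
```

Call:
send_rows(
  linear=[
    [0.0052,0.0028,0.0321],
    [0.0052,0.0028,0.0321],
    [0.0052,0.0028,0.0321],
    [0,0,0.0167],
    [0,0,0.0167],
    [0,0,0.0167],
    [0,0,0],
  ],
  twist=[
    [0,0,-0.012],
    [0,0,-0.012],
    [0,0,-0.012],
    [0,0,0],
    [0,0,0],
    [0,0,0],
    [0,0,0],
  ],
  gripper=[60,60,60,60,60,60,60],
)

```text
time: 2.45
ee_pos: [0.4754, 0.1168, 0.144]
tcp_rot: [-179.9, 0.0, 98.9]
wrist_force: [-0.2, -0.3, 0.6]
opening: 0.0513
grasp_force: 0.0
```

Call:
send_rows(
  linear=[
    [0,0,0],
    [0,0,0],
    [0,0,0],
    [0,0,0],
  ],
  twist=[
    [0,0,0],
    [0,0,0],
    [0,0,0],
    [0,0,0],
  ],
  gripper=[0,0,0,0],
  grip_force=20,
)

```text
time: 2.95
ee_pos: [0.476, 0.1169, 0.1452]
tcp_rot: [180.0, -0.0, 98.9]
wrist_force: [1.4, 0.1, -0.1]
opening: -0.0001
grasp_force: 0.0
```

```bash
python3 - <<'E'
from h import *
import cv2
o=bot.get_obs(); cv2.imwrite("pics/w2.png",camera("wrist")[:,:,::-1]); print(o['ee_pos'],o['tcp_rot'],o['wrist_force'],o['torque'])
E
```

```text
[0.47599877 0.11693458 0.14517209] [ 1.79985131e+02 -2.15968987e-03  9.89317366e+01] [ 1.42166683  0.05802226 -0.12837652] [-0.00670532 -0.01583112 -0.03869909]
```

```bash
python3 - <<'E'
import cv2
cv2.imwrite("pics/w2c.png",cv2.resize(cv2.imread("pics/w2.png")[150:450,170:470],(600,600),interpolation=cv2.INTER_CUBIC))
E
```

```text
(no output)
```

View pics/w2c.png

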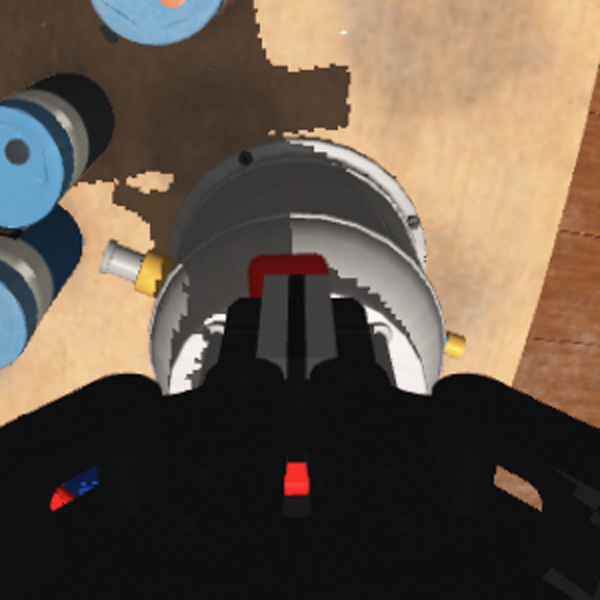

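The crop shows the shut fingers at crop (258–334,275), in front of the tab's end at (249–328,254), so nothing is gripped. I'll check the height by triangulation.

```bash
python3 - <<'E'
from h import *
import pickle
np.set_printoptions(precision=4,suppress=True)
o1=pickle.load(open("o1.pkl","rb"));o2=dict(ee_pos=np.array([.4760,.11693,.14517]),tcp_rot=[180,0,98.93])
a=ray('wrist',(327.3,190.6),o1);b=ray('wrist',(314.2,277),o2);t=ray('top',(236.2,226.5));s=ray('side',(300.4,305.4))
print(tri(a,b),tri(a,t),tri(b,t),tri(a,b,t,s))
for z in(.11,.13,.15):print(z,atz(a,z),atz(b,z),atz(t,z),atz(s,z))
# project TCP axis points into w2
c=get_calibration('wrist');H=np.linalg.inv(c['hand_eye'])
for p in([0,0,0],[.011,0,.014],[-.011,0,.014],[.011,0,-.02]):
    q=H[:3,:3]@np.array(p)+H[:3,3];r=np.hypot(*q[:2]);th=np.arctan2(r,q[2]);px=np.array([c['cx'],c['cy']])+c['fx']*th*q[:2]/r
    print(p,px,(px-[170,150])*2)
E
```

```text
[0.4727 0.126  0.1436] [0.4742 0.1248 0.1373] [0.4735 0.1243 0.1399] [0.4728 0.1248 0.1467]
0.11 [0.4748 0.1208 0.11  ] [0.4742 0.1122 0.11  ] [0.4792 0.1289 0.11  ] [0.4707 0.0991 0.11  ]
0.13 [0.4738 0.1239 0.13  ] [0.4731 0.1204 0.13  ] [0.4761 0.1257 0.13  ] [0.4715 0.1115 0.13  ]
0.15 [0.4728 0.127  0.15  ] [0.472  0.1286 0.15  ] [0.473  0.1225 0.15  ] [0.4723 0.1239 0.15  ]
[0, 0, 0] [319.0761 297.5716] [298.1523 295.1432]
[0.011, 0, 0.014] [319.0001 264.2257] [298.0002 228.4513]
[-0.011, 0, 0.014] [318.9302 305.1926] [297.8603 310.3852]
[0.011, 0, -0.02] [319.3201 294.4448] [298.6403 288.8896]
```

Call:
send_rows(
  linear=[
    [0,0,0.0015],
    [0,0,0.0015],
    [0,0,0.0015],
    [0,0,0],
  ],
  twist=[
    [0,0,0],
    [0,0,0],
    [0,0,0],
    [0,0,0],
  ],
  gripper=[0,0,0,0],
)

```text
time: 3.5
ee_pos: [0.4758, 0.1169, 0.1403]
tcp_rot: [-180.0, 0.0, 98.9]
wrist_force: [-0.3, 0.0, 0.2]
opening: -0.0002
grasp_force: 0.0
```

```bash
python3 - <<'E'
from h import *
import cv2
s=camera("side")[:,:,::-1];w=camera("wrist")[:,:,::-1];t=camera("top")[:,:,::-1]
cv2.imwrite("pics/s3.png",s);cv2.imwrite("pics/t3.png",t);cv2.imwrite("pics/w3.png",w)
r=lambda i,n:cv2.resize(i,(n,n),interpolation=cv2.INTER_CUBIC)
cv2.imwrite("pics/c3.png",np.hstack([r(s[240:340,250:350],400),r(w[220:380,240:400],400)]))
E
```

```text
(no output)
```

View pics/c3.png

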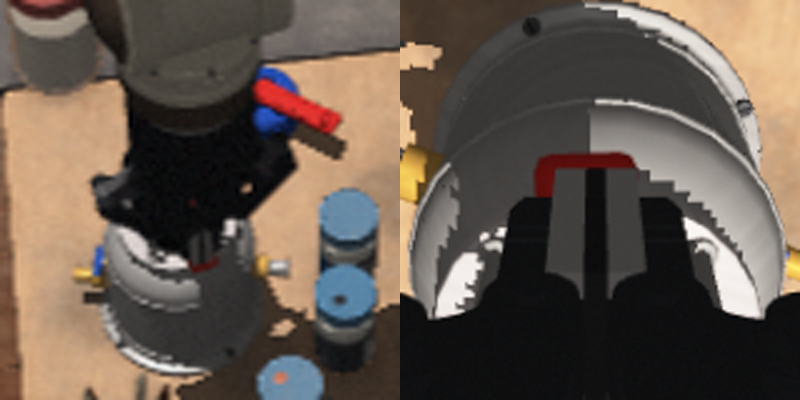

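The view shows both shut fingertips hovering just over the tab: side crop (200,250), and wrist crop tip edge at (590,168) with the tab's end at (587,152). The tips therefore sit higher than the nominal figure, so I'll feel down for contact.

Call:
send_rows(
  linear=[
    [0,0,0.001],
    [0,0,0.001],
    [0,0,0.001],
    [0,0,0],
  ],
  twist=[
    [0,0,0],
    [0,0,0],
    [0,0,0],
    [0,0,0],
  ],
  gripper=[0,0,0,0],
)

```text
time: 4.15
ee_pos: [0.476, 0.1171, 0.1378]
tcp_rot: [180.0, -0.0, 98.9]
wrist_force: [-1.1, 1.0, 3.3]
opening: -0.0
grasp_force: 2.0
```

Call:
send_rows(
  linear=[
    [0,0,0.001],
    [0,0,0.001],
    [0,0,0],
  ],
  twist=[
    [0,0,0],
    [0,0,0],
    [0,0,0],
  ],
  gripper=[0,0,0],
)

```text
time: 4.53
ee_pos: [0.476, 0.1175, 0.136]
tcp_rot: [179.9, -0.1, 99.0]
wrist_force: [-1.3, 3.3, 6.8]
opening: 0.0001
grasp_force: 3.3
```

Call:
send_rows(
  linear=[
    [0,0,-0.008],
    [0,-0.001,-0.008],
    [0,0,0],
    [0,0,0],
    [0,0,0],
  ],
  twist=[
    [0,0,0],
    [0,0,0],
    [0,0,0],
    [0,0,0],
    [0,0,0],
  ],
  gripper=[0,0,60,60,60],
)

```text
time: 5.15
ee_pos: [0.4748, 0.1167, 0.1511]
tcp_rot: [-180.0, 0.0, 98.9]
wrist_force: [-1.1, 0.5, 0.4]
opening: 0.0509
grasp_force: 0.0
```

Call:
send_rows(
  linear=[
    [0,0,0.008],
    [0,0,0.008],
    [0,0,0.008],
    [0,0,0.003],
    [0,0,0],
  ],
  twist=[
    [0,0,0],
    [0,0,0],
    [0,0,0],
    [0,0,0],
    [0,0,0],
  ],
  gripper=[60,60,60,60,60],
)

```text
time: 5.78
ee_pos: [0.4748, 0.1168, 0.1243]
tcp_rot: [-180.0, 0.0, 98.9]
wrist_force: [-0.0, -0.0, -0.3]
opening: 0.0514
grasp_force: 0.0
```

Call:
send_rows(
  linear=[
    [0,0,0],
    [0,0,0],
    [0,0,0],
    [0,0,0],
  ],
  twist=[
    [0,0,0],
    [0,0,0],
    [0,0,0],
    [0,0,0],
  ],
  gripper=[0,0,0,0],
  grip_force=25,
)

```text
time: 6.28
ee_pos: [0.4752, 0.1169, 0.1248]
tcp_rot: [180.0, -0.0, 98.9]
wrist_force: [1.0, 0.6, 1.9]
opening: 0.017
grasp_force: 27.1
```

Call:
send_rows(
  linear=[
    [0.0016,0,-0.0048],
    [0.0016,0,-0.0048],
    [0.0016,0,-0.0048],
    [0,0,0],
  ],
  twist=[
    [0,0.5,0],
    [0,0.5,0],
    [0,0.5,0],
    [0,0,0],
  ],
  gripper=[0,0,0,0],
)

```text
time: 6.78
ee_pos: [0.4747, 0.1201, 0.1396]
tcp_rot: [180.0, -15.1, 98.9]
wrist_force: [1.2, 5.0, 4.1]
opening: 0.0174
grasp_force: 27.1
```

Call:
send_rows(
  linear=[
    [0.0016,0,-0.0048],
    [0.0016,0,-0.0048],
    [0.0016,0,-0.0048],
    [0,0,0],
  ],
  twist=[
    [0,0.5,0],
    [0,0.5,0],
    [0,0.5,0],
    [0,0,0],
  ],
  gripper=[0,0,0,0],
)

```text
time: 7.28
ee_pos: [0.4748, 0.1195, 0.1543]
tcp_rot: [-180.0, -30.0, 98.8]
wrist_force: [2.1, 1.3, 3.3]
opening: 0.017
grasp_force: 27.2
```

```bash
python3 - <<'E'
from h import *
o=bot.get_obs();print(o['ee_pos'],o['tcp_rot'],o['wrist_force'],o['torque'],o['q'])
T=R.from_euler('xyz',o['tcp_rot'],degrees=True);print(T.inv().apply(o['wrist_force']), o['ee_pos']+T.apply([-.0544,0,-.0212]))
E
```

```text
[0.47480316 0.11945188 0.15428711] [-179.96917468  -29.95671108   98.8396146 ] [2.0706773  1.30060534 3.30471266] [-0.00592774 -0.31055066 -0.02046643] [-3.10705938 -0.51597297 -7.28346715 90.07026847 29.23669523 76.2596615 ]
[ 2.48796894  2.2446644  -2.38157443] [0.48368397 0.06242075 0.14549045]
```

Call:
send_rows(
  linear=[
    [0.0016,0,-0.0048],
    [0.0016,0,-0.0048],
    [0.0016,0,-0.0048],
    [0.0016,0,-0.0048],
    [0,0,0],
  ],
  twist=[
    [0,0.5,0],
    [0,0.5,0],
    [0,0.5,0],
    [0,0.5,0],
    [0,0,0],
  ],
  gripper=[0,0,0,0,0],
)

```text
time: 7.9
ee_pos: [0.4756, 0.1135, 0.1731]
tcp_rot: [-179.8, -50.0, 98.8]
wrist_force: [1.1, 3.2, 8.3]
opening: 0.017
grasp_force: 27.3
```

Call:
send_rows(
  linear=[
    [0,0,0],
    [0,0,0],
    [-0.0037,0,-0.0003],
    [-0.0037,0,-0.0003],
    [-0.0037,0,-0.0003],
    [-0.0037,0,-0.0003],
    [-0.0037,0,-0.0003],
    [0,0,0],
  ],
  twist=[
    [0,0,0],
    [0,0,0],
    [0,-1.0,0],
    [0,-1.0,0],
    [0,-1.0,0],
    [0,-1.0,0],
    [0,-1.0,0],
    [0,0,0],
  ],
  gripper=[50,50,50,50,50,50,50,50],
)

```text
time: 8.9
ee_pos: [0.4775, 0.0992, 0.1662]
tcp_rot: [179.9, 0.1, 99.2]
wrist_force: [0.9, -0.4, -0.3]
opening: 0.0425
grasp_force: 0.0
```

```bash
python3 - <<'E'
from h import *
import cv2
o=bot.get_obs();print(o['ee_pos'],o['tcp_rot'],o['wrist_force'],o['torque'],o['q'])
w=camera("wrist")[:,:,::-1];s=camera("side")[:,:,::-1]
cv2.imwrite("pics/w4.png",w);r=lambda i,n:cv2.resize(i,(n,n),interpolation=cv2.INTER_CUBIC)
cv2.imwrite("pics/c4.png",np.hstack([r(s[240:340,250:350],400),r(w[180:400,210:430],400)]))
E
```

```text
[0.47754911 0.09921054 0.16620582] [1.79920325e+02 6.60620652e-02 9.91654080e+01] [ 0.9448295  -0.38675216 -0.30291373] [-0.0327975   0.00440274  0.01693496] [ 1.17786025e+01 -4.38433825e+00 -5.21946511e+00  8.90882933e+01
 -6.96259125e-02  9.26131021e+01]
```

View pics/c4.png

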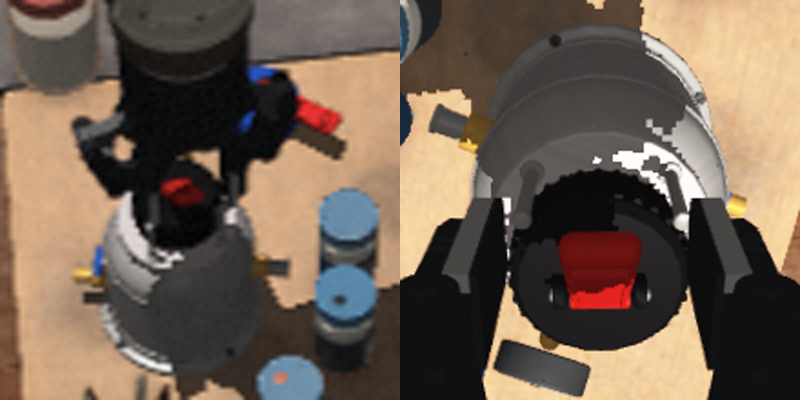

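The tab is raised part-way: wrist crop shows its end edge at (600,233) and hinge pins at (558,293) and (642,295). I'll work out its angle.

```bash
python3 - <<'E'
from h import *
from scipy.optimize import brentq
np.set_printoptions(precision=4,suppress=True)
o=bot.get_obs()
f=lambda x,y:ray('wrist',(210+(x-400)/1.818,180+y/1.818),o)
h=(atz(f(558,293),.146)+atz(f(642,295),.146))/2;print("hinge",h)
u=np.array([-.156,.988,0]);
for hh in(h,np.array([.4838,.0632,.146])):
  for py,off in((233,.004),(233,-.004)):
    rr=f(600,py)
    e=lambda th:(lambda P:((atz(rr,P[2])-P)@u))(hh+(.064*np.cos(th)-off*-np.sin(th)*-1)*u+np.array([0,0,.064*np.sin(th)-off*np.cos(th)]))
    ths=np.radians(np.arange(0,100,1));v=[e(t) for t in ths]
    print(off,[np.degrees(brentq(e,ths[i],ths[i+1])) for i in range(99) if v[i]*v[i+1]<0])
im=cv2=None
E
```

```text
hinge [0.4839 0.0622 0.146 ]
0.004 [np.float64(44.843703711890186)]
-0.004 [np.float64(47.25913179025188)]
0.004 [np.float64(45.66321340672694)]
-0.004 [np.float64(48.17431638793046)]
```

Call:
send_rows(
  linear=[
    [0,0,0],
    [0,0,0],
    [0,0,0],
    [-0.0019,0,-0.0032],
    [-0.0019,0,-0.0032],
    [-0.0019,0,-0.0032],
    [-0.0019,0,-0.0032],
    [0,0,0],
  ],
  twist=[
    [0,0,0],
    [0,0,0],
    [0,0,0],
    [0,0.5,0],
    [0,0.5,0],
    [0,0.5,0],
    [0,0.5,0],
    [0,0,0],
  ],
  gripper=[0,0,0,0,0,0,0,0],
)

```text
time: 10.0
ee_pos: [0.4798, 0.0873, 0.1767]
tcp_rot: [-180.0, -20.1, 98.8]
wrist_force: [4.3, 1.8, -5.2]
opening: 0.0172
grasp_force: 26.2
```

Call:
send_rows(
  linear=[
    [-0.0019,0,-0.0032],
    [-0.0019,0,-0.0032],
    [-0.0019,0,-0.0032],
    [0,0,0],
  ],
  twist=[
    [0,0.5,0],
    [0,0.5,0],
    [0,0.5,0],
    [0,0,0],
  ],
  gripper=[0,0,0,0],
)

```text
time: 10.5
ee_pos: [0.481, 0.0787, 0.1825]
tcp_rot: [-179.9, -35.0, 98.8]
wrist_force: [5.1, 3.6, -7.7]
opening: 0.017
grasp_force: 26.5
```

Call:
send_rows(
  linear=[
    [-0.0019,0,-0.0032],
    [-0.0015,0,-0.0026],
    [0,0,0],
  ],
  twist=[
    [0,0.5,0],
    [0,0.4,0],
    [0,0,0],
  ],
  gripper=[0,0,0],
)

```text
time: 10.88
ee_pos: [0.4819, 0.073, 0.185]
tcp_rot: [-179.8, -44.0, 98.8]
wrist_force: [5.2, 5.1, -8.9]
opening: 0.0173
grasp_force: 27.6
```

```bash
python3 - <<'E'
from h import *
np.set_printoptions(precision=4,suppress=True)
o=bot.get_obs();print(o['wrist_force'],o['torque'],o['q'])
T=R.from_euler('xyz',o['tcp_rot'],degrees=True);print("force tool",T.inv().apply(o['wrist_force']),"grip pt",o['ee_pos']+T.apply([0,0,-.020]))
E
```

```text
[ 5.2353  5.1386 -8.9379] [-1.0356 -1.0453 -0.8062] [-14.25     8.7352   0.1489 102.3137  39.6248  59.2552]
force tool [-3.131   5.9882  9.3829] grip pt [0.4841 0.0593 0.1994]
```

Call:
send_rows(
  linear=[
    [0,0,0],
    [0,0,0],
    [-0.0035,0,-0.0003],
    [-0.0035,0,-0.0003],
    [-0.0035,0,-0.0003],
    [-0.0035,0,-0.0003],
    [-0.0014,0,-0.0001],
    [0,0,0],
  ],
  twist=[
    [0,0,0],
    [0,0,0],
    [0,-1.0,0],
    [0,-1.0,0],
    [0,-1.0,0],
    [0,-1.0,0],
    [0,-0.4,0],
    [0,0,0],
  ],
  gripper=[60,60,60,60,60,60,60,60],
)

```text
time: 11.88
ee_pos: [0.4837, 0.0604, 0.1813]
tcp_rot: [179.9, 0.0, 99.1]
wrist_force: [-0.2, -0.6, -0.4]
opening: 0.0513
grasp_force: 0.0
```

```bash
python3 - <<'E'
from h import *
import cv2,pickle
np.set_printoptions(precision=4,suppress=True)
o=bot.get_obs();w=camera("wrist")[:,:,::-1].copy();cv2.imwrite("pics/w5.png",w);pickle.dump(o,open("o5.pkl","wb"))
print(o['ee_pos'],o['tcp_rot'],o['wrist_force'],o['torque'])
im=w.astype(int);m=((im[:,:,2]>60)&(im[:,:,1]<45)&(im[:,:,0]<45)).astype(np.uint8);m[:,:280]=0;m[:,360:]=0
n,l,s,c=cv2.connectedComponentsWithStats(m)
for k in range(1,n):
    if s[k,4]>40:print(s[k],c[k])
k=1+np.argmax(s[1:,4])
for y in range(s[k,1],s[k,1]+s[k,3],4):
    xs=np.nonzero(l[y]==k)[0];print(y,xs.min(),xs.max(),im[y,xs.mean().astype(int)])
c=get_calibration('wrist');H=np.linalg.inv(c['hand_eye']);T=R.from_euler('xyz',o['tcp_rot'],degrees=True)
def proj(P):
    q=H[:3,:3]@T.inv().apply(P-o['ee_pos'])+H[:3,3];r=np.hypot(*q[:2]);return np.array([c['cx'],c['cy']])+c['fx']*np.arctan2(r,q[2])*q[:2]/r
h=np.array([.4839,.0627,.146]);u=np.array([-.156,.988,0]);z=np.array([0,0,1.])
for th in(80,85,90,93):
    a=np.radians(th);d=np.cos(a)*u+np.sin(a)*z;nn=np.sin(a)*u-np.cos(a)*z
    print(th,"top outer",proj(h+.064*d+.004*nn),"top inner",proj(h+.064*d-.004*nn),"base outer",proj(h+.004*nn))
E
```

```text
[0.4837 0.0604 0.1813] [179.9271   0.0077  99.0718] [-0.1805 -0.5978 -0.4295] [-0.0164 -0.0074 -0.0819]
[ 298  258   45   77 2993] [320.0518 297.7848]
258 304 335 [13 15 88]
262 303 336 [10 12 84]
266 303 336 [14 15 87]
270 303 336 [12 14 85]
274 303 337 [11 14 85]
278 303 337 [13 14 86]
282 302 338 [11 13 85]
286 302 339 [12 14 85]
290 301 339 [11 13 85]
294 301 339 [10 13 84]
298 301 340 [13 15 85]
302 300 340 [13 14 86]
306 300 340 [10 13 86]
310 300 341 [12 14 87]
314 299 341 [12 15 87]
318 299 342 [13 14 89]
322 298 342 [ 16  18 100]
326 298 342 [ 16  17 102]
330 300 340 [ 15  18 101]
334 304 329 [14 15 91]
80 top outer [321.23   287.2023] top inner [321.149  307.7902] base outer [319.8791 258.2751]
85 top outer [321.177  301.7433] top inner [321.0733 321.1928] base outer [319.8841 258.4114]
90 top outer [321.1076 315.542 ] top inner [320.9846 333.5288] base outer [319.8889 258.6028]
93 top outer [321.0591 323.3635] top inner [320.9264 340.3502] base outer [319.8917 258.7437]
```

Call:
send_rows(
  linear=[
    [0.0022,0.0005,0.005],
    [0,0,0.005],
    [0,0,0.005],
    [0,0,0],
    [0,0,0],
    [0,0,0],
    [0,0,0],
  ],
  twist=[
    [0,0,0],
    [0,0,0],
    [0,0,0],
    [0,0,0],
    [0,0,0],
    [0,0,0],
    [0,0,0],
  ],
  gripper=[60,60,60,0,0,0,0],
  grip_force=50,
)

```text
time: 12.8
ee_pos: [0.4843, 0.0614, 0.1657]
tcp_rot: [180.0, 0.0, 98.9]
wrist_force: [1.7, -0.7, -0.5]
opening: 0.0173
grasp_force: 48.9
```

```bash
cat > st.py <<'E'
from h import *
np.set_printoptions(precision=3,suppress=True)
o=bot.get_obs();T=R.from_euler('xyz',o['tcp_rot'],degrees=True)
print(o['time'],o['ee_pos'],o['tcp_rot'],'F',o['wrist_force'],'M',o['torque'],'q6',o['q'][5],o['opening'])
E
python3 st.py
```

```text
12.8 [0.484 0.061 0.166] [179.968   0.013  98.935] F [ 1.732 -0.701 -0.511] M [-0.112 -0.369 -0.038] q6 88.29503552179446 0.017261132886161795
```

Call:
send_rows(
  linear=[
    [0,0,0],
    [0,0,0],
    [0,0,0],
    [0,0,0],
    [0,0,0],
  ],
  twist=[
    [0,0,-0.3],
    [0,0,-0.3],
    [0,0,-0.3],
    [0,0,-0.3],
    [0,0,0],
  ],
  gripper=[0,0,0,0,0],
)

```text
time: 13.42
ee_pos: [0.4843, 0.0613, 0.166]
tcp_rot: [180.0, 0.0, 110.9]
wrist_force: [-0.2, -1.6, 3.2]
opening: 0.0173
grasp_force: 49.5
```

```bash
python3 st.py
```

```text
13.425 [0.484 0.061 0.166] [179.961   0.034 110.913] F [-0.236 -1.63   3.226] M [-0.403 -0.003  0.005] q6 76.3166017237455 0.017336806530193205
```

Call:
send_rows(
  linear=[
    [0,0,-0.0005],
    [0,0,-0.0005],
    [0,0,0],
    [0,0,0],
    [0,0,0],
  ],
  twist=[
    [0,0,-0.3],
    [0,0,-0.3],
    [0,0,-0.3],
    [0,0,-0.3],
    [0,0,0],
  ],
  gripper=[0,0,0,0,0],
)

```text
time: 14.05
ee_pos: [0.4843, 0.0614, 0.1668]
tcp_rot: [180.0, 0.0, 122.9]
wrist_force: [1.4, -0.2, 2.7]
opening: 0.0172
grasp_force: 49.4
```

```bash
python3 st.py
```

```text
14.05 [0.484 0.061 0.167] [179.964   0.023 122.857] F [ 1.436 -0.225  2.662] M [-0.193 -0.396 -0.002] q6 64.37518094504075 0.017174153540254564
```

Call:
send_rows(
  linear=[
    [0,0,-0.0003],
    [0,0,-0.0003],
    [0,0,0],
    [0,0,0],
  ],
  twist=[
    [0,0,-0.25],
    [0,0,-0.25],
    [0,0,-0.25],
    [0,0,0],
  ],
  gripper=[0,0,0,0],
)

```text
time: 14.55
ee_pos: [0.4842, 0.0616, 0.1672]
tcp_rot: [180.0, 0.0, 130.3]
wrist_force: [1.3, -1.0, 2.1]
opening: 0.0169
grasp_force: 49.3
```

```bash
python3 st.py
```

```text
14.55 [0.484 0.062 0.167] [179.974   0.005 130.335] F [ 1.27  -0.982  2.146] M [-0.01  -0.386  0.023] q6 56.903140372046245 0.016883128528384552
```

Call:
send_rows(
  linear=[
    [0,0,-0.0003],
    [0,0,0],
    [0,0,0],
  ],
  twist=[
    [0,0,-0.25],
    [0,0,-0.25],
    [0,0,0],
  ],
  gripper=[0,0,0],
)

```text
time: 14.92
ee_pos: [0.4842, 0.0616, 0.1675]
tcp_rot: [180.0, -0.0, 135.3]
wrist_force: [1.5, 0.4, 3.1]
opening: 0.0172
grasp_force: 49.3
```

```bash
python3 st.py
```

```text
14.925 [0.484 0.062 0.168] [179.974  -0.004 135.33 ] F [1.465 0.437 3.084] M [ 0.122 -0.308  0.048] q6 51.90973859540599 0.01717654747894013
```

Call:
send_rows(
  linear=[
    [0,0,-0.0003],
    [0,0,0],
    [0,0,0],
  ],
  twist=[
    [0,0,-0.25],
    [0,0,-0.25],
    [0,0,-0.25],
  ],
  gripper=[0,0,0],
)

```text
time: 15.3
ee_pos: [0.4841, 0.0617, 0.1678]
tcp_rot: [180.0, -0.0, 142.9]
wrist_force: [0.4, 0.5, 3.0]
opening: 0.017
grasp_force: 49.3
```

```bash
python3 st.py
```

```text
15.3 [0.484 0.062 0.168] [179.975  -0.012 142.884] F [0.389 0.498 2.992] M [ 0.252 -0.211 -0.063] q6 44.35799528657378 0.016953168390453934
```

Call:
send_rows(
  linear=[
    [0,0,-0.0003],
    [0,0,0],
  ],
  twist=[
    [0,0,-0.25],
    [0,0,-0.25],
  ],
  gripper=[0,0],
)

```text
time: 15.55
ee_pos: [0.4843, 0.0619, 0.168]
tcp_rot: [179.9, -0.0, 147.9]
wrist_force: [2.4, 3.3, 0.6]
opening: 0.0172
grasp_force: 49.2
```

```bash
python3 st.py
```

```text
15.55 [0.484 0.062 0.168] [179.929  -0.019 147.872] F [2.352 3.289 0.609] M [ 0.783 -0.732 -0.422] q6 39.37507000013461 0.017180884187941656
```

Mz jumped to −0.42 N m at about 49°, which is the firm stop. I'll ease back a little and test the lift gently.

Call:
send_rows(
  linear=[
    [0,0,0],
    [0,0,0],
    [0,0,0],
  ],
  twist=[
    [0,0,0.2],
    [0,0,0],
    [0,0,0],
  ],
  gripper=[0,0,0],
)

```text
time: 15.92
ee_pos: [0.4842, 0.0618, 0.168]
tcp_rot: [180.0, -0.0, 145.9]
wrist_force: [3.5, 4.0, 0.0]
opening: 0.0172
grasp_force: 49.2
```

```bash
python3 st.py
```

```text
15.925 [0.484 0.062 0.168] [179.957  -0.011 145.889] F [3.484 4.041 0.003] M [ 1.144 -0.769 -0.14 ] q6 41.354501242900625 0.017247664051394777
```

Call:
send_rows(
  linear=[
    [0,0,-0.001],
    [0,0,-0.001],
    [0,0,-0.001],
    [0,0,0],
  ],
  twist=[
    [0,0,0.03],
    [0,0,0],
    [0,0,0],
    [0,0,0],
  ],
  gripper=[0,0,0,0],
)

```text
time: 16.42
ee_pos: [0.484, 0.0614, 0.1708]
tcp_rot: [-180.0, -0.0, 145.6]
wrist_force: [2.7, 1.8, -1.5]
opening: 0.0171
grasp_force: 49.0
```

```bash
python3 st.py
```

```text
16.425 [0.484 0.061 0.171] [-179.97    -0.012  145.624] F [ 2.679  1.84  -1.489] M [ 0.642 -0.578  0.017] q6 41.60932655895109 0.017081160326042576
```

Call:
send_rows(
  linear=[
    [0,0,-0.003],
    [0,0,-0.005],
    [0,0,-0.008],
    [0,0,-0.01],
    [0,0,-0.012],
    [0,0,-0.015],
    [0,0,-0.015],
    [0,0,-0.015],
  ],
  twist=[
    [0,0,0],
    [0,0,0],
    [0,0,0],
    [0,0,0],
    [0,0,0],
    [0,0,0],
    [0,0,0],
    [0,0,0],
  ],
  gripper=[0,0,0,0,0,0,0,0],
)

```text
time: 17.42
ee_pos: [0.4842, 0.0614, 0.2553]
tcp_rot: [180.0, 0.0, 145.6]
wrist_force: [0.5, 0.8, -1.0]
opening: 0.0169
grasp_force: 49.2
```

```bash
python3 st.py; python3 -c "
from h import *
plan((.382,-.356,.255),(180,0,90),14)"
```

```text
17.425 [0.484 0.061 0.255] [179.986   0.016 145.637] F [ 0.511  0.778 -1.043] M [ 0.004 -0.041 -0.027] q6 41.59649157649722 0.016891616209086628
[-0.0108, -0.0287, 0.0] [0.0, 0.0, 0.397]
[-0.0128, -0.0279, 0.0] [0.0, 0.0, 0.397]
[-0.0147, -0.027, 0.0] [0.0, 0.0, 0.397]
[-0.0165, -0.0259, 0.0] [0.0, 0.0, 0.397]
[-0.0183, -0.0247, 0.0] [0.0, 0.0, 0.397]
[-0.0199, -0.0233, 0.0] [0.0, 0.0, 0.397]
[-0.0215, -0.0219, 0.0] [0.0, 0.0, 0.397]
[-0.023, -0.0204, 0.0] [0.0, 0.0, 0.397]
[-0.0243, -0.0187, 0.0] [0.0, 0.0, 0.397]
[-0.0256, -0.017, 0.0] [0.0, 0.0, 0.397]
[-0.0267, -0.0152, 0.0] [0.0, 0.0, 0.397]
[-0.0277, -0.0133, 0.0] [0.0, 0.0, 0.397]
[-0.0285, -0.0113, 0.0] [0.0, 0.0, 0.397]
[-0.0292, -0.0093, 0.0] [0.0, 0.0, 0.397]
```

Call:
send_rows(
  linear=[
    [-0.0108,-0.0287,0],
    [-0.0128,-0.0279,0],
    [-0.0147,-0.027,0],
    [-0.0165,-0.0259,0],
    [-0.0183,-0.0247,0],
    [-0.0199,-0.0233,0],
    [-0.0215,-0.0219,0],
  ],
  twist=[
    [0,0,0.4],
    [0,0,0.4],
    [0,0,0.4],
    [0,0,0.4],
    [0,0,0.4],
    [0,0,0.4],
    [0,0,0.4],
  ],
  gripper=[0,0,0,0,0,0,0],
)

```text
time: 18.3
ee_pos: [0.4325, -0.1482, 0.2547]
tcp_rot: [180.0, 0.0, 117.5]
wrist_force: [-0.3, 0.3, -1.3]
opening: 0.0171
grasp_force: 49.3
```

Call:
send_rows(
  linear=[
    [-0.023,-0.0204,0],
    [-0.0243,-0.0187,0],
    [-0.0256,-0.017,0],
    [-0.0267,-0.0152,0],
    [-0.0277,-0.0133,0],
    [-0.0285,-0.0113,0],
    [-0.0292,-0.0093,0],
    [0,0,0],
  ],
  twist=[
    [0,0,0.4],
    [0,0,0.4],
    [0,0,0.4],
    [0,0,0.4],
    [0,0,0.4],
    [0,0,0.4],
    [0,0,0.4],
    [0,0,0],
  ],
  gripper=[0,0,0,0,0,0,0,0],
)

```text
time: 19.3
ee_pos: [0.3803, -0.3572, 0.254]
tcp_rot: [-180.0, -0.0, 89.5]
wrist_force: [-0.3, -0.4, -1.5]
opening: 0.0174
grasp_force: 49.3
```

```bash
python3 st.py; python3 - <<'E'
from h import *
import cv2,pickle
o=bot.get_obs();w=camera("wrist")[:,:,::-1].copy();cv2.imwrite("pics/w6.png",w);pickle.dump(o,open("o6.pkl","wb"))
E
```

```text
19.3 [ 0.38  -0.357  0.254] [-179.97    -0.013   89.479] F [-0.345 -0.431 -1.508] M [0.052 0.035 0.001] q6 47.32349101496259 0.017448664072552314
```

View pics/w6.png

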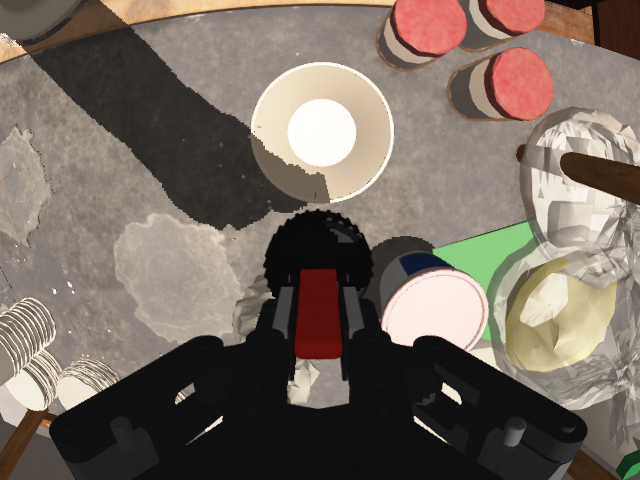

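The wrist view shows the cap held upright with its front edge at (318,210). The bowl is ahead, rim from x 250 to 393 and y 62 to 203, floor from x 288 to 356 and y 99 to 166. The tub at (435,312) is close by but clear.

```bash
python3 - <<'E'
from h import *
import pickle
np.set_printoptions(precision=4,suppress=True)
o=pickle.load(open("o6.pkl","rb"));f=lambda x,y,z:atz(ray('wrist',(x,y),o),z)
print("floor",(f(288,132,.008)+f(356,132,.008))/2,(f(322,99,.008)+f(322,166,.008))/2, f(356,132,.008)-f(288,132,.008),f(322,99,.008)-f(322,166,.008))
print("rim",(f(250,132,.052)+f(393,132,.052))/2,(f(322,62,.052)+f(322,203,.052))/2,f(322,62,.052)-f(322,203,.052))
c=get_calibration('wrist');H=np.linalg.inv(c['hand_eye'])
for p in([.0285,0,.05],[.0285,0,.024],[.0315,0,.05]):
    q=H[:3,:3]@np.array(p)+H[:3,3];r=np.hypot(*q[:2]);print(p,np.array([c['cx'],c['cy']])+c['fx']*np.arctan2(r,q[2])*q[:2]/r)
E
```

```text
floor [ 0.3848 -0.2845  0.008 ] [ 0.3847 -0.2854  0.008 ] [ 0.0722 -0.0005  0.    ] [0.0005 0.0721 0.    ]
rim [ 0.3839 -0.2835  0.052 ] [ 0.3843 -0.2853  0.052 ] [0.001  0.1364 0.    ]
[0.0285, 0, 0.05] [319.0236 212.0024]
[0.0285, 0, 0.024] [319.2227 223.4598]
[0.0315, 0, 0.05] [319.0301 206.752 ]
```

Call:
send_rows(
  linear=[
    [0.0178,0.0009,0],
    [0.0178,0.0009,0],
    [0.0178,0.0009,0],
    [0.0178,0.0008,0],
    [0,0,0.02],
    [0,0,0.02],
    [0,0,0.02],
    [0,0,0],
  ],
  twist=[
    [0,0,0],
    [0,0,0],
    [0,0,0],
    [0,0,0],
    [0,0,0],
    [0,0,0],
    [0,0,0],
    [0,0,0],
  ],
  gripper=[0,0,0,0,0,0,0,0],
)

```text
time: 20.35
ee_pos: [0.3843, -0.2833, 0.1929]
tcp_rot: [-179.9, -0.1, 89.7]
wrist_force: [-0.4, 0.4, -1.0]
opening: 0.0169
grasp_force: 49.2
```

Call:
send_rows(
  linear=[
    [0,0,0.02],
    [0,0,0.02],
    [0,0,0.02],
    [0,0,0.02],
    [0,0,0.02],
    [0,0,0.015],
    [0,0,0.006],
    [0,0,0],
  ],
  twist=[
    [0,0,0],
    [0,0,0],
    [0,0,0],
    [0,0,0],
    [0,0,0],
    [0,0,0],
    [0,0,0],
    [0,0,0],
  ],
  gripper=[0,0,0,0,0,0,0,0],
)

```text
time: 21.35
ee_pos: [0.3849, -0.2845, 0.0733]
tcp_rot: [180.0, 0.0, 89.6]
wrist_force: [0.2, 0.5, -1.7]
opening: 0.0169
grasp_force: 49.3
```

Call:
send_rows(
  linear=[
    [-0.0015,0,0.002],
    [0,0,0.002],
    [0,0,0.002],
    [0,0,0.002],
    [0,0,0.002],
    [0,0,0],
  ],
  twist=[
    [0,0,0],
    [0,0,0],
    [0,0,0],
    [0,0,0],
    [0,0,0],
    [0,0,0],
  ],
  gripper=[0,0,0,0,0,0],
)

```text
time: 22.1
ee_pos: [0.3847, -0.286, 0.0628]
tcp_rot: [-180.0, -0.0, 89.6]
wrist_force: [-0.3, 0.8, -1.2]
opening: 0.0171
grasp_force: 49.3
```

Call:
send_rows(
  linear=[
    [0,0,0.001],
    [0,0,0.001],
    [0,0,0.001],
    [0,0,0],
  ],
  twist=[
    [0,0,0],
    [0,0,0],
    [0,0,0],
    [0,0,0],
  ],
  gripper=[0,0,0,0],
)

```text
time: 22.6
ee_pos: [0.3848, -0.286, 0.0599]
tcp_rot: [-180.0, -0.0, 89.6]
wrist_force: [-0.9, -0.4, -0.5]
opening: 0.0169
grasp_force: 49.3
```

Call:
send_rows(
  linear=[
    [0,0,0.001],
    [0,0,0.001],
    [0,0,0],
  ],
  twist=[
    [0,0,0],
    [0,0,0],
    [0,0,0],
  ],
  gripper=[0,0,0],
)

```text
time: 22.98
ee_pos: [0.385, -0.2862, 0.0585]
tcp_rot: [180.0, 0.0, 89.6]
wrist_force: [0.3, 1.0, 3.5]
opening: 0.0171
grasp_force: 49.8
```

Touched down with about 4 N. Now release and withdraw.

Call:
send_rows(
  linear=[
    [0,0,-0.001],
    [0,0,0],
    [0,0,0],
    [0,0,0],
    [0,0,-0.005],
    [0,0,-0.015],
    [0,0,-0.02],
    [0,0,-0.02],
  ],
  twist=[
    [0,0,0],
    [0,0,0],
    [0,0,0],
    [0,0,0],
    [0,0,0],
    [0,0,0],
    [0,0,0],
    [0,0,0],
  ],
  gripper=[0,50,50,50,50,50,50,50],
)

```text
time: 23.98
ee_pos: [0.385, -0.2862, 0.1208]
tcp_rot: [180.0, 0.0, 89.6]
wrist_force: [1.0, 0.3, -0.0]
opening: 0.0426
grasp_force: 0.0
```

Call:
send_rows(
  linear=[
    [0,0,-0.04],
    [0,0,-0.04],
    [-0.02,0,-0.04],
    [-0.02,0,-0.02],
    [-0.02,0,0],
    [0,0,0],
    [0,0,0],
  ],
  twist=[
    [0,0,0],
    [0,0,0],
    [0,0,0],
    [0,0,0],
    [0,0,0],
    [0,0,0],
    [0,0,0],
  ],
  gripper=[50,50,50,50,50,50,50],
)

```text
time: 24.85
ee_pos: [0.3841, -0.3457, 0.258]
tcp_rot: [-179.9, -0.1, 89.6]
wrist_force: [-0.6, -0.4, 0.1]
opening: 0.0428
grasp_force: 0.0
```

```bash
python3 st.py; python3 - <<'E'
from h import *
import cv2
w=camera("wrist")[:,:,::-1].copy();cv2.imwrite("pics/w7.png",w);im=w.astype(int)
o=bot.get_obs();f=lambda x,y,z:atz(ray('wrist',(x,y),o),z)
m=((im[:,:,2]>60)&(im[:,:,1]<45)&(im[:,:,0]<45)).astype(np.uint8)
n,l,s,c=cv2.connectedComponentsWithStats(m)
for k in range(1,n):
    if s[k,4]>60:print('red',s[k],c[k])
b=(im.max(2)<50).astype(np.uint8);n,l,s,c=cv2.connectedComponentsWithStats(b)
for k in range(1,n):
    if s[k,4]>300:print('black',s[k],c[k])
# compare top image with the first one for bystanders
t=camera("top")[:,:,::-1].copy();cv2.imwrite("pics/t7.png",t)
s2=camera("side")[:,:,::-1].copy();cv2.imwrite("pics/s7.png",s2)
d=cv2.absdiff(t,cv2.imread("pics/t3.png")).max(2)>50
n,l,s,c=cv2.connectedComponentsWithStats(d.astype(np.uint8))
for k in range(1,n):
    if s[k,4]>25:print('diff',s[k],c[k])
E
```

```text
24.85 [ 0.384 -0.346  0.258] [-179.923   -0.083   89.62 ] F [-0.556 -0.431  0.092] M [ 0.029  0.042 -0.067] q6 48.38846179774422 0.042786775767512275
red [473   0  45  49 378] [486.92328042  26.65343915]
red [386  18  50  53 239] [401.90794979  52.64016736]
red [479  66  34  67 380] [487.58421053 100.85526316]
red [308 140  22  15 216] [318.41203704 146.4537037 ]
red [ 11 413  27  31 201] [ 25.60199005 427.05472637]
red [  0 441  28  39 412] [ 12.62864078 459.84466019]
black [ 535    0  105   69 2847] [608.28767123  24.32279593]
black [   35    35   244   194 18917] [161.9851985  125.35920072]
black [291 117  56  54 384] [316.4296875  141.53385417]
black [   27   245   583   235 62129] [318.69938354 411.55283362]
black [395 262  53  23 687] [416.09898108 271.18777293]
black [608 456  31  24 344] [622.04651163 467.06104651]
diff [  133   131   159   349 23865] [211.44110622 319.11967316]
diff [  291   173   337   307 29582] [459.01849097 346.29541613]
diff [629 222  11  20 133] [634.76691729 232.07518797]
diff [ 554  237   86   76 1799] [601.79599778 277.29738744]
diff [169 251   4  21  48] [170.5625     260.97916667]
diff [460 252  19  29 219] [468.61187215 265.11872146]
diff [ 352  262   89  119 2609] [401.4645458  313.83671905]
diff [171 276   6  21  50] [172.82 286.38]
diff [176 299   9  29  95] [179.82105263 315.18947368]
diff [546 318  17  10  72] [554.34722222 323.15277778]
diff [281 407  11  13  73] [286.28767123 414.91780822]
diff [293 414  28  26 344] [308.61627907 424.41860465]
diff [257 458  26  22 227] [270.68722467 468.48017621]
```

```bash
python3 - <<'E'
from h import *
import cv2
o=bot.get_obs();f=lambda x,y,z:atz(ray('wrist',(x,y),o),z)
im=cv2.imread("pics/w7.png").astype(int)
print("cap skirt mid",f(319,144,.028),"width",f(347,144,.028)-f(291,144,.028),"tab",f(319,147,.1))
b=((im[:,:,0]>im[:,:,2]*.9)&(im.min(2)>235)).astype(np.uint8)
for y in range(108,182,6): print(y,''.join('#' if im[y,x].max()<50 else 'r' if im[y,x,2]>60 and im[y,x,1]<45 else 'W' if im[y,x].min()>225 else '.' for x in range(245,395,2)))
E
```

```text
cap skirt mid [ 0.38517507 -0.28539583  0.028     ] width [ 0.05733246 -0.00028309  0.        ] tab [ 0.38494133 -0.28541033  0.1       ]
108 .......WW.........................................................W........
114 ......W......................WWWWWWWWWWWWWWWW.......................W......
120 ....WW...................WWWW..####......###..WWW....................W.....
126 #...W..................WW..##.................##WWW...................W....
132 .#...................WWW.#......................#.WWW..................W...
138 #....................WW.#.........................#WWW.................W...
144 #....................W..#..######rrrrrrrrr#.......#WWW.................W...
150 ##...................WW.##......rr........r......#.WW..................W...
156 ##....................WWW##.....................##WW...................W...
162 ###....................WWWW##.................#.WWW...................W....
168 ####......................WWWWW.###.....###.WWWW.....................W.....
174 #####...................................WWW.........................W......
180 #######...........................................................W........
```

The cap stands upright and concentric on the bowl's floor, with white floor showing all round it. The tab is upright and the robot is clear of everything.

```bash
python3 -c "
from workcell import ticket
print(ticket.job_done())"
```

```text
the job is handed in; nothing more can be done
None
```

The vent tab was lifted upright, the cap turned about 49° anticlockwise to its stop and lifted free, then set seal side down in the off-white bowl; the job was handed in at about 25 s, though I had no picture views left to check that the other items on the bench were undisturbed.

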